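# Push the sanding hood's sash up to its height marks

## Robot

A 6-joint arm with a two-finger parallel gripper is mounted at the origin on the work surface. World frame = base frame: x ahead of the robot, y to its left, z up, the work surface at z = 0. Lengths are in mm, angles in rad, forces in N, time in s.
With the tool pointing down it reaches from about 350 to 725 mm from the base axis. Payload 4.3 kg.
Tool frame: the origin (TCP) lies on the centre line of the jaws, within the pads' length; the fingertips stand robot.tip_extent ahead of it and the grasp point (between the pads) lies 5 mm behind it (robot.tip_extent is the distance from the TCP to the fingertips, in mm); z points along the fingers, y is the line along which they close (so a half turn about z gives the same grasp; the last joint's range is limited). The gripper opens to 85 mm and grips with 20 to 120 N. Pads are 22 mm wide; open, the fingers measure 114 mm over their backs; the gripper's body (76 mm by 85 mm) begins 54 mm behind the grasp point. The pads swing forward as they close: fully open they stand 13 mm farther back than shut.
Start: joints at [1.181, 0.377, 0.081, 1.274, 0, 1.46], TCP at [158.8, 552.674, 245.329] pointing down, gripper open.
Joint ranges: [-2.72, 2.72], [-0.84, 1.66], [-1.02, 1.22], [-1.77, 2.12], [-1.37, 1.28], [-3.14, 3.14]. Speed limits (rad/s): [2.57, 2.57, 3.14, 3.14, 3.14, 3.14].

## Interface

Orientations are given as a unit quaternion [x, y, z, w].
In Python, from bench import robot, vision, nets gives the robot as it stands. The module is installed in compiled form; this text tells all that it offers.
- The arm moves only by the tool drive_tool, never from a script. Its argument "series" is a list of rows, each a list of 3 entries, a list of its own where there are three numbers: the opening, from 0 (shut) to 1 (fully open), then the shift along the tool's x, y, z in cm, then the turn about the tool's z in rad. In form: [[grip, [dx, dy, dz], spin], ...]. A call has 1 to 20 rows; each row is the pose to reach, as a shift and turn from the pose commanded when the call began, along the tool's axes at that moment; what a row does not reach only later rows make up. A row lasts 1/10 s, in which the tool goes at most 50 mm and 8.59 degrees, less where a joint would pass 70% of its speed; a pose out of reach is approached as far as the arm can. A call with a gripper value outside its range is refused whole. The fingers move at their own pace and stop on an object; "squeeze" is the grip in N (left out, the last holds). Time passes only in rows, so rows that repeat a pose let the fingers close. It gives the time, the measured TCP pose, the force, the opening and the grip force at its end, in the units of the state.
- robot.get_obs(): the state, without advancing time (a new reading comes with each control period).
- vision.get_image(name): name is "scene" or "top" or "wrist"; returns a dict with "image" (400x640x3 uint8, blue, green, red), "intrinsics" (3x3 intrinsics, pixels), "dist" ([k1, k2, p1, p2, k3] as OpenCV has them; the pictures are not rectified), "origin" and "orientation" of the camera in the world; the wrist camera has in their place "mount" (4x4, takes a point from camera to tool coordinates, whose origin is the TCP and whose axes are the flange's). Camera axes: x right, y down, z forward; pixel columns grow to the right and rows downward; lengths in mm; the calibration is good to about 2 mm. A picture is of the moment at which its call begins: read the wrist's pose just before it. There is no depth.
- robot.close_job(): hands the job in; it is judged then, once.
Trained networks look in a picture, given as the dict that the camera call returned (one of the last four; its "shot" number tells which), for a name from the list of things; names that differ only in an ending like _2 or _b are one class to them, and where a whole thing is asked for, a point or a joint stands for the part that bears it (a point fixed in the world has none). Each returns a list of dicts, best first, with "score" (0 to 1); they miss things now and then, are a little off and sometimes report something else, mostly with a low value. They report only what shows in the picture. A call takes as long as a camera call.
- nets.look_for(label, picture): "point" ([column, row] as shares, 0 to 1, of the picture: columns of its width, rows of its height, amid what is visible of it).
- nets.masks_of(label, picture): "mask" (400x640 bool, what is visible of it) and "point" ([column, row] as shares, 0 to 1, of the picture: columns of its width, rows of its height, amid what is visible of it).
- nets.place_of(label, picture): "point" ([column, row] as shares, 0 to 1, of the picture: columns of its width, rows of its height: a listed point, or the origin of a listed thing).
The state is a dict: "time_s": time; "joints": joint angles; "dq": joint speeds; "tau": joint torques, N m; "position": TCP position; "orientation": TCP orientation; "force": force on the tool from outside, world axes, zero at the start; "ft_torque": the same for the moment, N m; "gripper_width": opening from 0.0 (shut) to 1.0 (fully open); "finger_force": force on a finger pad.
Only numpy, scipy, OpenCV 4.12 (cv2) and the standard library are available. Lean on these libraries where they do the work, as an engineer would, in place of code of your own. Each camera call takes 0.05 s, during which the arm holds its last target. There are 200 camera calls.

## Task

Push the sanding hood's sliding window up from beneath its yellow lip until the lip's black upper face is level with the red marks on the two rails, leave it standing there and move the arm clear. Use only the fingertips or the outside of the fingers: do not pinch the lip between them. Leave the marks, the glue bottle, the jar and the sanding block where they are.

Things in the scene. Friction and masses are not known exactly. Their poses are not given: they have to be found in the camera images.
- hood: Bench-top sanding hood, green posts, fixed, 310 deep, 410 wide, 412 mm high. Origin: centre of its underside, on the bench; x from its front (window, robot side) to its back, z up; turned only about z. The window plane leans back 40 degrees from upright: 1 mm up along it is 0.643 mm towards hood +x and 0.766 mm up. Aluminium rails 30 mm wide, centred 190 mm left and right, carry the window.
- sash (a joint): How far the clear window (sash) is slid up along its plane, m: 0 is shut, 0.2 is its upper stop. It is counterweighted: it stays where it is left, in any position, and a push of about 2 to 5 N along the plane moves it either way.
- lip_top (a point): Middle of the outer front edge of the upper face of the lip, the bar at the sash's bottom edge. z: up along the window plane; y: along the lip, left; x: into the hood, square to the pane (40 degrees below level). Lip: 330 mm long, 14 mm thick in z (black upper 6, yellow lower 8), 31 mm out from the pane. Below it, when shut, 70 mm of plain panel, its face at x = +43 mm; nothing stands before it.
- mark_line (a point): Middle between the centre lines of the two red marks; same axes as lip_top and straight up the window plane from it. Each mark is a red strip 5 mm thick (along the plane), 40 mm long, on a white clip, one on each rail, clear of the lip. The sash is right when lip_top coincides with this point. The clips sit firmly (some 40 N to shift) and must stay put.
- mark (a joint): The value of sash, m, at which the lip's upper face is level with the centre of the red marks.
- glue: Yellow glue bottle, loose, upright, 48 mm in diameter, 110 mm high, in front of the hood near one end of the lip. Origin: centre of its underside.
- jar: Glass screw jar with a steel lid, loose, upright, 56 mm in diameter, 70 mm high, in front of the hood near the other end of the lip. Origin: centre of its underside.
- sandblock: Cork sanding block, loose, 50 x 100 x 30 mm high, lying on the bench in front of the middle of the hood. Origin: centre of its underside; y along its length.

How it is judged (in metres and radians):
On the way, in this order (a step that is already met when the one before it is completed fails the run):
1. the fingers push up on the lip's underside, below the marks (contact force between the fingers and lip_under above 0.5 N and z of lip_top in the frame of mark_line below -0.02 m), for 0.1 s.
2. the lip's upper face is level with the marks (z of lip_top in the frame of mark_line between -0.008 and 0.008 m), for 0.2 s.
At the end, for the whole second after the job is handed in: The lip's upper face is within 8 mm of the centre line of the red marks, measured along the window plane, the window at rest and untouched, and the glue bottle, jar and sanding block within 20 mm of where they stood (all of step 2 and velocity of joint sash between -0.005 and 0.005 m/s and distance of each of glue, jar, sandblock from where it was at the start of the episode below 0.02 m).
It fails at once if the marks are shifted along the rails by more than 5 mm (distance of mark_line from where it was at the start of the episode above 0.005 m).
It fails at once if the lip is pinched: fingers press on its underside and on its upper face at the same time (contact force between the fingers and lip_under above 1.5 N and contact force between the fingers and lip_cap above 1.5 N).
It fails at once if the glue bottle, jar or sanding block is lifted, knocked over or pushed away (more than 20 mm, or tilted over 0.4 rad) (distance of any of glue, jar, sandblock from where it was at the start of the episode above 0.02 m or angle between any of glue, jar, sandblock's own z axis and vertical above 0.4 rad).
It also fails if it takes over 40 s, if anything falls off the work surface, if the arm or the gripper's body presses on something with over 40 N, if the wrist force passes 120 N, or if a joint passes its speed limit or range.

## Working session

There is one attempt and no reset: what is moved stays moved. The work goes in short steps, Python scripts to look and compute and a tool call to move; the robot and the scene stay as the last step left them, time stands still between calls to the robot, and variables do not carry over. Pictures are saved under pics/ and viewed, at most 10 in all, crops included, and the job is handed in when it is done.

Besides the shell and the picture viewer there is one more tool, called after "Emit:" in YAML: its name, and indented under it one key for each argument. drive_tool: Moves the arm, as the interface text tells. Its arguments: {"type":"object","properties":{"series":{"type":"array"},"squeeze":{"type":"number"}},"required":["series"]}

```bash
mkdir -p pics
cat > h.py <<'E'
import numpy as np, cv2
from scipy.spatial.transform import Rotation as R
from bench import robot, vision, nets
def ray(p,px):
    u=cv2.undistortPoints(np.array([[px]],float),np.array(p["intrinsics"],float),np.array(p["dist"],float))[0,0]
    d=np.array([u[0],u[1],1.])
    o=np.array(p["orientation"],float)
    M=o if o.shape==(3,3) else R.from_quat(o).as_matrix()
    d=M@d; return np.array(p["origin"],float),d/np.linalg.norm(d)
def tri(rs):
    A=sum(np.eye(3)-np.outer(d,d) for o,d in rs); b=sum((np.eye(3)-np.outer(d,d))@o for o,d in rs)
    x=np.linalg.solve(A,b); return x,[np.linalg.norm(np.cross(x-o,d)) for o,d in rs]
def proj(p,X):
    o=np.array(p["orientation"],float); M=o if o.shape==(3,3) else R.from_quat(o).as_matrix()
    r=cv2.Rodrigues(M.T)[0]; t=-M.T@np.array(p["origin"],float)
    return cv2.projectPoints(np.array(X,float).reshape(-1,3),r,t,np.array(p["intrinsics"],float),np.array(p["dist"],float))[0][:,0]
E
python3 - <<'E'
from h import *
o=robot.get_obs(); print(o["time_s"],o["position"],o["orientation"],o["gripper_width"],robot.tip_extent)
ps={n:vision.get_image(n) for n in("scene","top")}
for n,p in ps.items():
    cv2.imwrite(f"pics/{n}0.png",p["image"]); print(n,p["origin"],p["orientation"])
for l in ["lip_top","mark_line","glue","jar","sandblock","hood"]:
    rs=[]
    for n,p in ps.items():
        r=nets.place_of(l,p)
        print(l,n,[(np.round(np.array(q["point"])*[640,400],1),round(q["score"],2)) for q in r[:3]])
        if r: rs.append(ray(p,np.array(r[0]["point"])*[640,400]))
    if len(rs)==2: print(tri(rs))
E
```

```text
0.0 [158.52759964 552.06327426 244.35198158] [ 1.39426237e-01  9.90231917e-01 -1.00060117e-03 -2.73430503e-04] 0.9965034155193415 14.0
scene [352.09895938 483.45636159 562.01445009] [-0.16890451  0.8917651  -0.41203666  0.08032472]
top [409.348645   -22.69711626 973.17479004] [-0.6987169   0.71025932 -0.05997661  0.06106723]
lip_top scene [(array([314.9, 189.7]), 0.96)]
lip_top top [(array([298.3, 211. ]), 0.68)]
(array([529.76368109,  18.17122346, 166.90383755]), [np.float64(4.191276622635764), np.float64(4.191276622635739)])
mark_line scene []
mark_line top []
glue scene [(array([366.8, 348.7]), 0.76)]
glue top [(array([242.9, 276.9]), 0.65)]
(array([397.38481853, 155.0346992 ,   5.48119969]), [np.float64(0.5588408631396189), np.float64(0.5588408631395893)])
jar scene [(array([366.1, 212.5]), 0.64)]
jar top [(array([373.8, 239.4]), 0.9)]
(array([ 482.78478743, -151.79342929,   -5.15183047]), [np.float64(3.1757733037832727), np.float64(3.175773303783403)])
sandblock scene [(array([389.9, 269.9]), 0.91)]
sandblock top [(array([317.4, 271. ]), 0.64)]
(array([405.672705  , -17.93219471,  -6.93120658]), [np.float64(2.4919831919983286), np.float64(2.4919831919984117)])
hood scene []
hood top []
```

View pics/scene0.png

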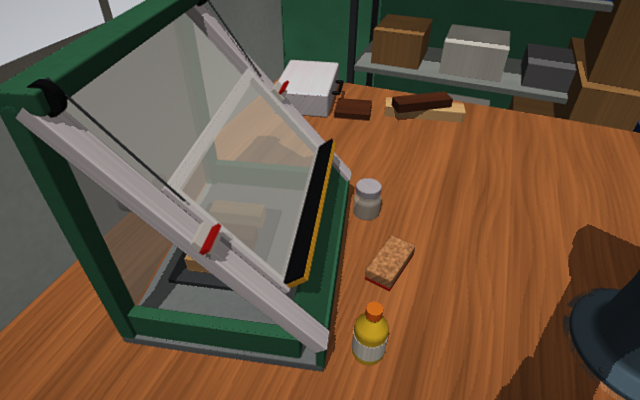

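View pics/top0.png

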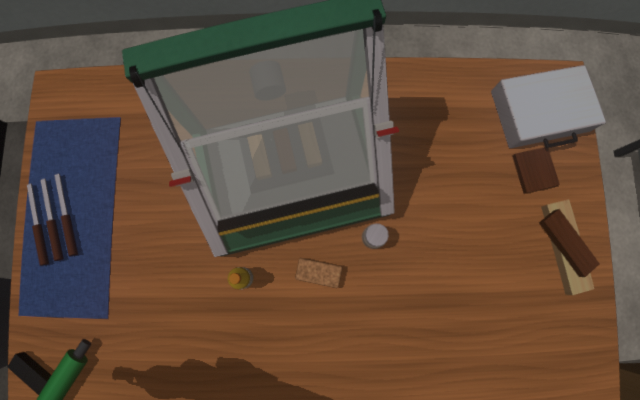

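The scene view shows red marks at about (210,239) and (284,87), with the lip running from (332,142) to (290,285). In the top view the marks are at (180,181) and (387,131), and the lip's yellow edge runs from (220,231) to (379,197). The jar, glue bottle and block agree with the networks. Next I measure the marks and the yellow strip by colour.

Run:
```python
from h import *
ps={n:vision.get_image(n) for n in("scene","top")}
roi={"scene":{"mL":(190,215,232,265),"mR":(272,75,295,102),"lip":(280,135,342,292)},"top":{"mL":(160,165,200,195),"mR":(370,115,405,145),"lip":(205,180,392,245)}}
P={}
for n,p in ps.items():
    hsv=cv2.cvtColor(p["image"],cv2.COLOR_BGR2HSV); h,s,v=[hsv[...,i].astype(int) for i in range(3)]
    red=((h<8)|(h>172))&(s>150)&(v>70); yel=(h>14)&(h<32)&(s>140)&(v>70)
    for k,(a,b,c,d) in roi[n].items():
        m=np.zeros_like(red); m[b:d,a:c]=(yel if k=="lip" else red)[b:d,a:c]
        nn,lab,st,ce=cv2.connectedComponentsWithStats(m.astype(np.uint8),connectivity=8)
        i=1+np.argmax(st[1:,4]); ys,xs=np.where(lab==i); q=np.c_[xs,ys]
        c0=q.mean(0); w=np.linalg.svd(q-c0,full_matrices=False)[2][0]; t=(q-c0)@w
        e=[c0+w*t.min(),c0+w*t.max()]
        ax=1 if n=="scene" else 0
        e.sort(key=lambda x:x[ax]) # scene: top=right end ; top: left first
        if n=="scene": e=e[::-1]   # left(+y) end first
        P[n,k]=(c0,*e); print(n,k,len(q),np.round(P[n,k],1).tolist())
T={}
for k in("mL","mR","lip"):
    for j,nm in enumerate(("c","a","b")):
        X,r=tri([ray(ps[n],P[n,k][j]) for n in ps]); T[k,nm]=X; print(k,nm,X.round(1),round(r[0],1))
yh=T["lip","a"]-T["lip","b"]; print("len",np.linalg.norm(yh),"yaw",np.arctan2(-yh[0],yh[1]))
ym=T["mL","c"]-T["mR","c"]; print("marks",np.linalg.norm(ym),"yaw",np.arctan2(-ym[0],ym[1]))
th=np.arctan2(-ym[0]-yh[0],ym[1]+yh[1]); c,s=np.cos(th),np.sin(th); a=np.radians(40)
hx=np.array([c,s,0]); up=hx*np.sin(a)+np.array([0,0,np.cos(a)]); inn=hx*np.cos(a)-np.array([0,0,np.sin(a)]); y=np.array([-s,c,0])
lt=(T["lip","a"]+T["lip","b"])/2+10*up; ml=(T["mL","c"]+T["mR","c"])/2
print("th",th,"lip_top",lt,"mark",ml,"diff in,y,up",(ml-lt)@inn,(ml-lt)@y,(ml-lt)@up)
```

```text
scene mL 246 [[209.9, 239.2], [202.0, 254.0], [218.1, 224.0]]
scene mR 56 [[283.2, 87.2], [279.4, 93.3], [287.1, 81.1]]
scene lip 754 [[316.1, 222.9], [299.9, 289.4], [336.1, 140.8]]
top mL 110 [[178.6, 181.3], [168.7, 183.9], [189.4, 178.4]]
top mR 107 [[388.3, 131.0], [377.3, 133.4], [398.2, 128.8]]
top lip 576 [[299.3, 214.2], [218.9, 233.7], [378.2, 195.0]]
mL c [573.1 232.  244.2] 0.4
mL a [569.9 251.9 241.6] 1.3
mL b [576.4 210.7 247.5] 0.6
mR c [ 662.9 -154.6  241.1] 0.8
mR a [ 660.2 -133.9  238.5] 1.6
mR b [ 664.3 -172.6  245.7] 0.4
lip c [530.2  18.8  97.7] 1.5
lip a [488.3 181.8 135.9] 2.5
lip b [ 555.7 -143.1  157.9] 1.0
len 332.5759037247757 yaw 0.20443525428833648
marks 396.90307035284087 yaw 0.22834170980546123
th 0.21745540710884914 lip_top [528.30817278  20.71928395 154.56538436] mark [618.01467163  38.73256194 242.6808253 ] diff in,y,up 13.438355305574959 -1.7647295814555193 126.30265788138357
```

```bash
cat > lip.py <<'E'
from h import *
def boundary(p,n):
    """samples of yellow strip centre line, sub-pixel, in undistorted rays"""
    hsv=cv2.cvtColor(p["image"],cv2.COLOR_BGR2HSV); h,s,v=[hsv[...,i].astype(int) for i in range(3)]
    return (h>14)&(h<32)&(s>140)&(v>70), ((h<8)|(h>172))&(s>150)&(v>70)
def centre(m,roi,along):
    a,b,c,d=roi; out=[]
    for i in range(b,d) if along=="rows" else range(a,c):
        w=np.where(m[i,a:c] if along=="rows" else m[b:d,i])[0]
        if len(w): out.append((a+w.mean(),i) if along=="rows" else (i,b+w.mean()))
    return np.array(out)
def plane(p,pts):
    r=np.array([ray(p,q)[1] for q in pts]); n=np.linalg.svd(r)[2][-1]
    e=np.abs(r@n); k=e<3*np.median(e)+1e-4; n=np.linalg.svd(r[k])[2][-1]
    return n,np.array(p["origin"],float),np.abs(r[k]@n).max()
E
cat > fit.py <<'E'
from lip import *
import sys
def run(rs,rt,th=0.228,ml=np.array([618.,38.7,242.7])):
    ps={n:vision.get_image(n) for n in("scene","top")}
    pl=[plane(ps[n],centre(boundary(ps[n],n)[0],r,al)) for n,r,al in(("scene",rs,"rows"),("top",rt,"cols"))]
    d=np.cross(pl[0][0],pl[1][0]); d/=np.linalg.norm(d); d*=np.sign(d[1])
    X=np.linalg.lstsq(np.array([pl[0][0],pl[1][0],d]),np.array([pl[0][0]@pl[0][1],pl[1][0]@pl[1][1],d@ml]),rcond=None)[0]
    print("line dir",d.round(3),"yaw",np.arctan2(-d[0],d[1]).round(3),"pt",X.round(1),[round(q[2],4) for q in pl])
    a=np.radians(40); hx=np.array([np.cos(th),np.sin(th),0]); z=np.array([0,0,1.])
    up=hx*np.sin(a)+z*np.cos(a); inn=hx*np.cos(a)-z*np.sin(a)
    lt=X+10*up; print("lip_top",lt.round(1),"mark rel in,up",((ml-lt)@inn).round(1),((ml-lt)@up).round(1))
    for n,p in ps.items():
        for l in("lip_top","mark_line"):
            print(n,l,[(np.round(np.array(q["point"])*[640,400],1),round(q["score"],2)) for q in nets.place_of(l,p)[:2]], "calc",proj(p,lt if l=="lip_top" else ml).round(1))
    return ps,X
E
python3 - <<'E'
from fit import *
run((285,160,342,265),(235,185,365,240))
print(R.from_quat(robot.get_obs()["orientation"]).as_matrix().round(3), robot.get_obs()["time_s"])
E
```

```text
line dir [-0.218  0.975 -0.04 ] yaw 0.22 pt [496.2  14.8 324.1] [np.float64(0.0011), np.float64(0.0008)]
lip_top [502.5  16.3 331.7] mark rel in,up 147.3 7.4
scene lip_top [(array([316.3, 192.3]), 0.96)] calc [[338.4  93.1]]
scene mark_line [] calc [[256.2 144. ]]
top lip_top [(array([297.9, 211.5]), 0.81)] calc [[293.6 210.7]]
top mark_line [] calc [[284.  155.3]]
[[-0.961  0.276 -0.   ]
 [ 0.276  0.961 -0.   ]
 [ 0.    -0.    -1.   ]] 1.1
```

Both static cameras view the lip line in nearly the same plane, so its height is poorly determined from them. The rough lip_top is about (528,20,155) and the mark is good. I'll move above the front of the lip with the fingers shut and use the wrist view.

Emit:
drive_tool:
  series:
    - [0,[-1.5,-1.5,0],0]
    - [0,[-4.3,-4.5,0],-0.1]
    - [0,[-7.4,-7.7,0],-0.2]
    - [0,[-10.6,-10.9,0],-0.3]
    - [0,[-13.8,-14.2,0],-0.4]
    - [0,[-17,-17.5,0],-0.5]
    - [0,[-20.2,-20.8,0],-0.505]
    - [0,[-23.4,-24.1,0],-0.505]
    - [0,[-26.6,-27.4,0],-0.505]
    - [0,[-29.8,-30.7,0],-0.505]
    - [0,[-33,-34,0],-0.505]
    - [0,[-36.2,-37.3,0],-0.505]
    - [0,[-39.2,-40.4,0],-0.505]
    - [0,[-41.5,-42.9,0],-0.505]
    - [0,[-43,-44.4,0],-0.505]
    - [0,[-43.3,-44.7,0],-0.505]
    - [0,[-43.3,-44.7,0],-0.505]

```text
time_s: 2.8
position: [451.6, 3.2, 245.2]
orientation: [-0.112, 0.994, 0.0, -0.0]
force: [0.8, -0.1, 0.0]
gripper_width: 0.004
finger_force: 0.0
```

```bash
cat >> h.py <<'E'
def wrist():
    o=robot.get_obs(); p=vision.get_image("wrist")
    T=np.eye(4); T[:3,:3]=R.from_quat(o["orientation"]).as_matrix(); T[:3,3]=o["position"]
    M=T@np.array(p["mount"],float); p=dict(p); p["origin"]=M[:3,3]; p["orientation"]=M[:3,:3]; return o,p
E
python3 - <<'E'
from h import *
o,p=wrist(); print(o["time_s"],o["position"],R.from_quat(o["orientation"]).as_matrix().round(3).tolist(),o["force"],p["origin"],p["orientation"].round(3).tolist())
cv2.imwrite("pics/w1.png",p["image"])
for l in("lip_top","mark_line","glue","jar","sandblock"): print(l,[(np.round(np.array(q["point"])*[640,400],1),round(q["score"],2)) for q in nets.place_of(l,p)[:2]])
E
```

```text
2.8 [451.55571027   3.2174217  245.23283209] [[-0.975, -0.222, -0.0], [-0.222, 0.975, 0.0], [0.0, 0.001, -1.0]] [ 0.78847201 -0.11923253  0.02862619] [375.04395943 -15.80520042 373.93087846] [[-0.223, 0.927, 0.301], [0.975, 0.212, 0.069], [0.0, 0.309, -0.951]]
lip_top []
mark_line []
glue [(array([452.3, 151.8]), 0.85)]
jar [(array([193.3, 168.3]), 0.55)]
sandblock [(array([311.2, 127.8]), 0.55)]
```

View pics/w1.png

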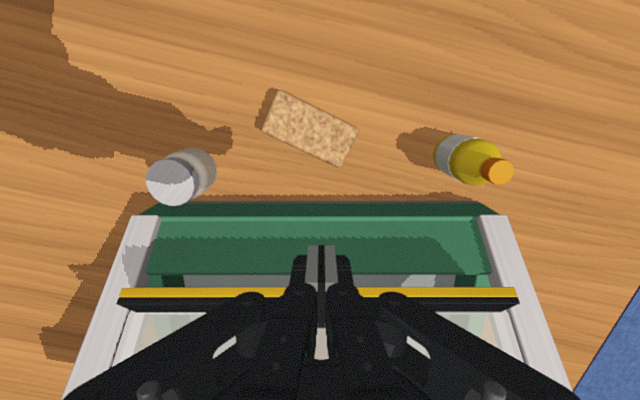

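The wrist view shows the lip's yellow front strip from about (121,293) to (518,293). The shut fingers end in front of it around (320,248). I'll fit the lip from the wrist and top views.

```bash
cat > lipfit.py <<'E'
from lip import *
from scipy.optimize import least_squares
a40=np.radians(40)
def axes(th):
    hx=np.array([np.cos(th),np.sin(th),0]); z=np.array([0,0,1.]); return hx*np.cos(a40)-z*np.sin(a40),np.array([-np.sin(th),np.cos(th),0]),hx*np.sin(a40)+z*np.cos(a40)
def ends(p,roi,byrow):
    m=boundary(p,"")[0]; k=np.zeros_like(m); a,b,c,d=roi; k[b:d,a:c]=m[b:d,a:c]
    q=np.c_[np.where(k)[::-1]].astype(float); c0=q.mean(0); w=np.linalg.svd(q-c0,full_matrices=False)[2][0]; t=(q-c0)@w
    f=np.array(centre(k,roi,"rows" if byrow else "cols")); v=cv2.fitLine(f.astype(np.float32),cv2.DIST_HUBER,0,.01,.01).ravel()
    t=(q-v[2:])@v[:2]; e=[v[2:]+v[:2]*t.min(),v[2:]+v[:2]*t.max()]
    return np.array(e)
def fit(obs,x0=(528,20,155,.225)):
    # obs: (picture, end(+y), end(-y))
    def f(x):
        i,y,u=axes(x[3]); L=x[:3]-10*u
        return np.concatenate([np.concatenate([proj(p,L+165*y)[0]-A,proj(p,L-165*y)[0]-B]) for p,A,B in obs]+[[(x[3]-.226)*100]])
    r=least_squares(f,x0,loss="soft_l1"); return r.x,r.fun
E
python3 - <<'E'
from lipfit import *
o,w=wrist(); t=vision.get_image("top")
cv2.imwrite("pics/t1.png",t["image"])
ew=ends(w,(100,283,540,303),False); ew=ew[np.argsort(ew[:,0])][::-1]; print("wrist",ew)
et=np.array([[218.9,233.7],[378.2,195.0]])
x,r=fit([(w,*ew),(t,*et)]); print(x,r.round(1))
x2,r=fit([(w,*ew)]); print("wrist only",x2,r.round(1))
i,y,u=axes(x[3]); ml=np.array([618.,38.7,242.7])
print("mark in,y,up",(ml-x[:3])@i,(ml-x[:3])@y,(ml-x[:3])@u,"edge",x[:3]-14*u)
print("tip px", proj(w,np.array(o["position"])-[0,0,14]))
E
```

```text
wrist [[539.01190194 292.46488275]
 [ 99.99011804 291.91697728]]
[5.13925792e+02 1.61378023e+01 1.85126737e+02 2.26876547e-01] [-0.5  0.3  0.3  0.5 -2.4  6.   3.3  4.2  0.1]
wrist only [5.13414588e+02 1.61204653e+01 1.85367282e+02 2.26262800e-01] [-0.  0. -0. -0.  0.]
mark in,y,up 44.562722165316224 -1.425941856837003 112.54912121498452 edge [505.15737688  14.11360436 174.40211457]
tip px [[323.79907109 259.71119073]]
```

Run:
```python
from lipfit import *
o,w=wrist(); t=vision.get_image("top")
im=w["image"]; hsv=cv2.cvtColor(im,cv2.COLOR_BGR2HSV)
for c in (112,116,118,119,120,121,122,124,200,450,514,516,517,518,519,520,522,526): print(c,hsv[293,c].tolist(),end=" ")
m=(hsv[...,1]>200)&(hsv[...,2]>150)&(abs(hsv[...,0].astype(int)-23)<5)
k=np.zeros_like(m);k[283:303,110:530]=m[283:303,110:530]
c=np.array([(x,np.where(k[:,x])[0].mean()) for x in range(110,530) if k[:,x].sum()>4]); print(c[0],c[-1])
et=np.array([[218.9,233.7],[378.2,195.0]])
A,B=c[-1]+[.5,0],c[0]-[.5,0]
ml=np.array([618.,38.7,242.7])
for ob in ([(w,A,B),(t,*et)],[(w,A,B)]):
    x,r=fit(ob); i,y,u=axes(x[3]); print(x,r.round(1),"mark",(ml-x[:3])@i,(ml-x[:3])@y,(ml-x[:3])@u,"edge",x[:3]-14*u)
```

```text
112 [4, 9, 202] 116 [0, 6, 203] 118 [19, 93, 181] 119 [22, 203, 187] 120 [23, 219, 199] 121 [23, 214, 199] 122 [22, 217, 199] 124 [23, 208, 199] 200 [23, 215, 203] 450 [23, 206, 198] 514 [21, 157, 196] 516 [174, 6, 205] 517 [7, 11, 204] 518 [9, 12, 205] 519 [9, 12, 206] 520 [11, 10, 203] 522 [7, 11, 205] 526 [10, 15, 210] [120.  293.5] [513. 294.]
[5.30052212e+02 1.71319083e+01 1.63599099e+02 2.25903044e-01] [ 0.4 -0.3  0.  -0.3 -0.1 -1.4  0.9 -1.8 -0. ] mark 18.51579748009319 1.3209727128617637 118.79549195180928 edge [521.28183029  15.11624737 152.87447652]
[5.30505790e+02 1.70438636e+01 1.63455419e+02 2.25962558e-01] [ 0. -0.  0.  0. -0.] mark 18.099984605162703 1.5030122326708302 118.63414453700436 edge [521.73552837  15.02768074 152.73079645]
```

lip_top is about (530,17,163), which matches the networks, and the mark is about 119 mm up the plane. Next I lower the arm in front of the lip, then approach it.

Emit:
drive_tool:
  series:
    - [0,[0,0,2],0]
    - [0,[0,0,5],0]
    - [0,[0,0,8],0]
    - [0,[0,0,9.8],0]
    - [0,[-0.5,0,10.1],0]
    - [0,[-2,0,10.1],0]
    - [0,[-3.5,0,10.1],0]
    - [0,[-4.5,0,10.1],0]
    - [0,[-5,0,10.1],0]
    - [0,[-5,0,10.1],0]

```text
time_s: 4.3
position: [501.2, 14.7, 144.7]
orientation: [-0.113, 0.994, -0.0, 0.0]
force: [0.6, 0.1, -0.0]
gripper_width: -0.0
finger_force: 0.0
```

Emit:
drive_tool:
  series:
    - [0,[-0.3,0,0],0]
    - [0,[-0.6,0,0],0]
    - [0,[-0.9,0,0],0]
    - [0,[-1.2,0,0],0]
    - [0,[-1.4,0,0],0]
    - [0,[-1.4,0,0],0]

```text
time_s: 4.9
position: [507.5, 16.4, 143.7]
orientation: [-0.112, 0.994, -0.001, -0.006]
force: [-17.1, -5.2, 13.5]
gripper_width: -0.003
finger_force: 8.8
```

Contact is made, but a purely horizontal push locks by friction, so I now move up along the plane.

Emit:
drive_tool:
  series:
    - [0,[0.2,0,-0.6],0]
    - [0,[0,0,-1.2],0]
    - [0,[-0.5,0,-1.8],0]
    - [0,[-1,0,-2.4],0]
    - [0,[-1.5,0,-3],0]
    - [0,[-2,0,-3.6],0]
    - [0,[-2.5,0,-4.2],0]
    - [0,[-2.5,0,-4.2],0]
    - [0,[-2.5,0,-4.2],0]

```text
time_s: 5.8
position: [537.3, 23.6, 187.0]
orientation: [-0.112, 0.994, 0.0, -0.001]
force: [-7.8, -0.0, 4.9]
gripper_width: 0.002
finger_force: 3.6
```

Run:
```python
from h import *
o,w=wrist(); s=vision.get_image("scene"); t=vision.get_image("top"); print(o["position"],o["force"],o["time_s"])
im=np.vstack([s["image"][60:300,100:420],t["image"][90:290,120:440]]) ; cv2.imwrite("pics/st2.png",cv2.resize(im,None,fx=1.35,fy=1.35,interpolation=cv2.INTER_CUBIC)); cv2.imwrite("pics/w2.png",w["image"])
for n,p in(("s",s),("t",t)): print(n,[(np.round(np.array(q["point"])*[640,400],1),round(q["score"],2)) for q in nets.place_of("lip_top",p)[:2]])
```

```text
[537.27821286  23.60000068 186.96662355] [-7.79335298 -0.01586303  4.91406179] 5.8
s [(array([294.9, 168.6]), 0.9)]
t []
```

View pics/st2.png

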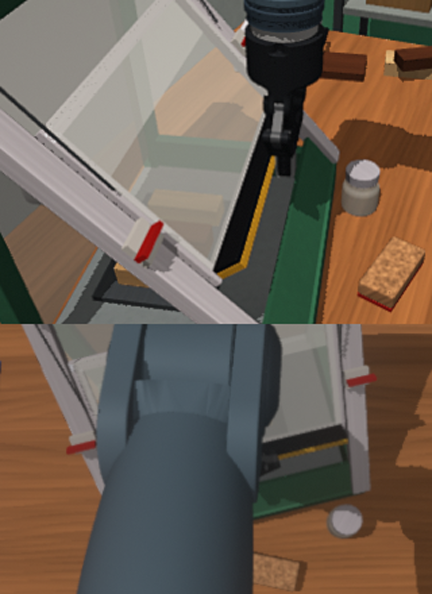

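The lip has risen (near end now around crop (228,270)) and the finger pushes from in front. The marks and loose items are unmoved. I continue 40 mm, then measure closely.

Emit:
drive_tool:
  series:
    - [0,[-0.4,0,-0.5],0]
    - [0,[-0.8,0,-1],0]
    - [0,[-1.3,0,-1.5],0]
    - [0,[-1.7,0,-2],0]
    - [0,[-2.1,0,-2.5],0]
    - [0,[-2.6,0,-3.1],0]
    - [0,[-2.6,0,-3.1],0]
    - [0,[-2.6,0,-3.1],0]

```text
time_s: 6.85
position: [562.6, 29.4, 218.0]
orientation: [-0.112, 0.994, 0.0, -0.001]
force: [-7.3, -0.2, 4.7]
gripper_width: -0.002
finger_force: 3.5
```

Run:
```python
from h import *
o,w=wrist(); s=vision.get_image("scene"); t=vision.get_image("top"); print(o["position"],o["force"],o["time_s"])
cv2.imwrite("pics/w3.png",w["image"]); cv2.imwrite("pics/s3.png",s["image"])
a=cv2.resize(s["image"][70:300,190:350],None,fx=2.5,fy=2.5,interpolation=cv2.INTER_CUBIC)
b=cv2.resize(w["image"][150:],(400,156)); b=np.vstack([b,np.zeros((a.shape[0]-156,400,3),np.uint8)])
cv2.imwrite("pics/c3.png",np.hstack([a,b]))
for n,p in(("s",s),("t",t)): print(n,[(np.round(np.array(q["point"])*[640,400],1),round(q["score"],2)) for q in nets.place_of("lip_top",p)[:2]])
```

```text
[562.64707628  29.37615205 217.96811943] [-7.33112497 -0.21195295  4.74952278] 6.85
s [(array([280.4, 149.1]), 0.9)]
t []
```

View pics/c3.png

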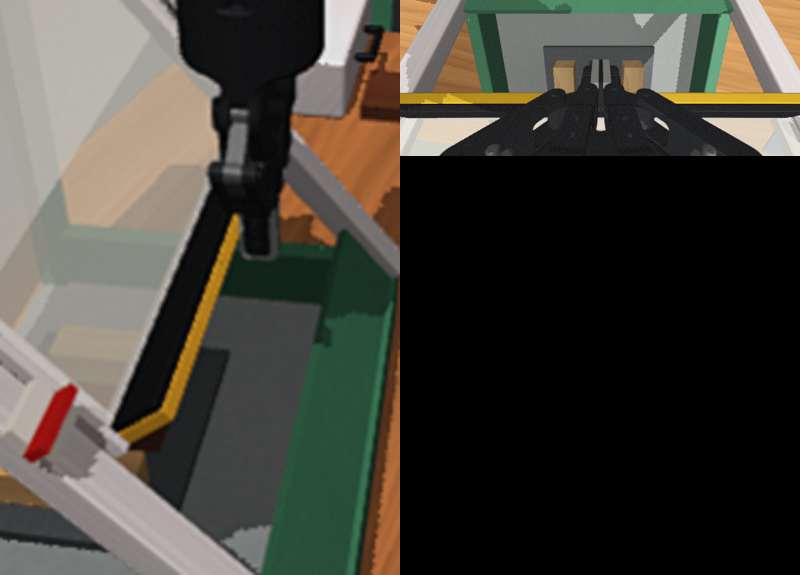

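Run:
```python
from lipfit import *
s=vision.get_image("scene"); o,w=wrist()
i,y,u=axes(.226); L0=np.array([530.2,17.1,163.5])
for d in (0,78,83,88,93,98):
    L=L0+d*u; print(d,"scene: cap/yel corner, bottom corner, bottom inner",proj(s,[L-6*u+165*y,L-14*u+165*y,L-14*u+165*y+31*i,L+165*y+31*i]).round(1).tolist())
    if d: print("   wrist rows at y=+-150 mid-yellow",proj(w,[L-10*u+120*y,L-10*u-120*y]).round(1).tolist())
hsv=cv2.cvtColor(w["image"],cv2.COLOR_BGR2HSV); m=(hsv[...,1]>180)&(hsv[...,2]>100)&(abs(hsv[...,0].astype(int)-23)<6)
for c in (40,100,150,480,520,560,600):
    r=np.where(m[280:340,c])[0]+280; print(c,r.min() if len(r) else 0,r.max() if len(r) else 0,end="; ")
for f in("scene0","s3"):
    im=cv2.imread(f"pics/{f}.png"); c=im[265:300,270:320] if f=="scene0" else im[215:260,225:275]
    cv2.imwrite(f"pics/z{f}.png",cv2.resize(c,(400,int(400*c.shape[0]/c.shape[1])),interpolation=cv2.INTER_NEAREST))
a,b=cv2.imread("pics/zscene0.png"),cv2.imread("pics/zs3.png"); a=cv2.copyMakeBorder(a,0,b.shape[0]-a.shape[0],0,0,cv2.BORDER_CONSTANT); cv2.imwrite("pics/z.png",np.hstack([a,b]))
```

```text
0 scene: cap/yel corner, bottom corner, bottom inner [[302.1, 275.3], [306.2, 278.9], [288.5, 286.6], [281.3, 280.6]]
78 scene: cap/yel corner, bottom corner, bottom inner [[259.2, 237.7], [263.8, 241.8], [246.4, 251.1], [238.2, 244.2]]
   wrist rows at y=+-150 mid-yellow [[554.9, 288.1], [74.0, 288.1]]
83 scene: cap/yel corner, bottom corner, bottom inner [[256.2, 235.1], [260.9, 239.2], [243.5, 248.7], [235.3, 241.8]]
   wrist rows at y=+-150 mid-yellow [[559.1, 298.3], [69.6, 298.3]]
88 scene: cap/yel corner, bottom corner, bottom inner [[253.3, 232.5], [258.0, 236.6], [240.6, 246.2], [232.3, 239.2]]
   wrist rows at y=+-150 mid-yellow [[563.4, 308.9], [64.9, 308.9]]
93 scene: cap/yel corner, bottom corner, bottom inner [[250.3, 229.8], [255.0, 234.0], [237.6, 243.8], [229.3, 236.7]]
   wrist rows at y=+-150 mid-yellow [[568.0, 319.8], [60.2, 319.8]]
98 scene: cap/yel corner, bottom corner, bottom inner [[247.2, 227.2], [252.1, 231.4], [234.7, 241.3], [226.3, 234.1]]
   wrist rows at y=+-150 mid-yellow [[572.7, 331.2], [55.2, 331.2]]
40 299 316; 100 299 316; 150 299 315; 480 299 315; 520 299 315; 560 299 316; 600 299 316;
```

View pics/z.png

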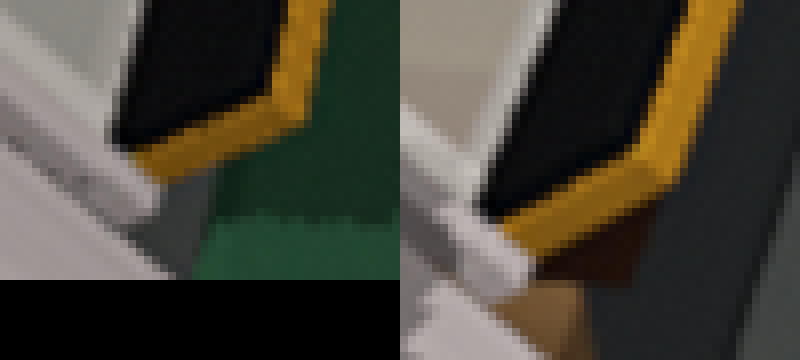

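Run:
```python
from lipfit import *
s=vision.get_image("scene"); t=vision.get_image("top")
i,y,u=axes(.226); L0=np.array([530.2,17.1,163.5])
print("obs scene L(209.9,239.2) R(283.2,87.2) top L(178.6,181.3) R(388.3,131)")
for x in (5,12,18):
  for D in (116,120,124):
    P=[L0+D*u+x*i+sg*190*y for sg in(1,-1)]; print(x,D,proj(s,P).round(1).tolist(),proj(t,P).round(1).tolist())
def f(v):
    P=[L0+v[0]*u+v[1]*i+(v[2]+sg*190)*y for sg in(1,-1)]
    return np.r_[(proj(s,P)-[[209.9,239.2],[283.2,87.2]]-v[3]*np.array([1.7,1])).ravel(),(proj(t,P)-[[178.6,181.3],[388.3,131]]).ravel()]
for k in(0,-1):
    r=least_squares(lambda v:f([*v,k]),[119,10,0]); print(k,r.x,r.fun.round(1))
print("top pred strip ends",proj(t,[L0-10*u+165*y,L0-10*u-165*y]),"obs 218.9,233.7 378.2,195")
```

```text
obs scene L(209.9,239.2) R(283.2,87.2) top L(178.6,181.3) R(388.3,131)
5 116 [[222.7, 230.9], [289.4, 85.2]] [[184.0, 185.2], [387.1, 136.3]]
5 120 [[220.0, 228.7], [288.0, 83.5]] [[183.2, 183.5], [387.0, 134.5]]
5 124 [[217.3, 226.4], [286.5, 81.8]] [[182.4, 181.8], [386.9, 132.6]]
12 116 [[218.6, 233.4], [286.6, 87.4]] [[184.2, 182.9], [385.9, 134.4]]
12 120 [[215.9, 231.1], [285.1, 85.7]] [[183.5, 181.2], [385.8, 132.6]]
12 124 [[213.3, 228.9], [283.7, 84.0]] [[182.7, 179.5], [385.7, 130.7]]
18 116 [[215.2, 235.4], [284.2, 89.2]] [[184.5, 181.0], [384.9, 132.8]]
18 120 [[212.5, 233.2], [282.8, 87.5]] [[183.7, 179.3], [384.8, 130.9]]
18 124 [[209.9, 231.0], [281.3, 85.9]] [[182.9, 177.6], [384.7, 129.1]]
0 [119.87372604  17.22470465   5.25085733] [ 1.6 -2.9 -0.7  1.4  2.3 -1.  -6.1  0.8]
-1 [121.68776145  17.31106144   5.38522664] [ 2.  -2.8  0.3  1.7  1.9 -1.8 -6.2 -0. ]
top pred strip ends [[218.85948733 232.26131121]
 [379.10100043 193.09097281]] obs 218.9,233.7 378.2,195
```

Run:
```python
from lipfit import *
s=vision.get_image("scene"); t=vision.get_image("top")
i,y,u=axes(.226); L0=np.array([530.2,17.1,163.5])
for offs,offt in(((0,0),(0,0)),((1.7,1),(0,1.6)),((1.7,1),(0,0))):
    def f(v):
        P=[L0+v[0]*u+v[1]*i+(v[2]+sg*v[3])*y for sg in(1,-1)]
        return np.r_[(proj(s,P)+offs-[[209.9,239.2],[283.2,87.2]]).ravel(),(proj(t,P)+offt-[[178.6,181.3],[388.3,131]]).ravel()]
    r=least_squares(f,[119,10,0,195]); print(r.x,r.fun.round(1))
```

```text
[119.17386078  18.15308793   1.77519602 197.63664985] [ 0.3  0.5  0.5 -0.6  0.3 -0.5 -0.5 -0.4]
[121.41133508  19.54244644   1.05757855 197.65151475] [-0.1  0.3  0.9 -0.3  0.3 -0.4 -0.4 -0.3]
[121.00540292  18.21255547   1.98350472 197.48411662] [ 0.7  0.5  1.4 -0.3 -0.1 -1.3 -0.7 -1.2]
```

About 32 mm remain. I push 26 mm first.

Emit:
drive_tool:
  series:
    - [0,[-0.3,0,-0.4],0]
    - [0,[-0.7,0,-0.8],0]
    - [0,[-1,0,-1.2],0]
    - [0,[-1.4,0,-1.6],0]
    - [0,[-1.7,0,-2],0]
    - [0,[-1.7,0,-2],0]
    - [0,[-1.7,0,-2],0]

```text
time_s: 8.1
position: [578.9, 33.1, 237.8]
orientation: [-0.112, 0.994, 0.0, -0.001]
force: [-7.2, -1.8, 3.7]
gripper_width: -0.003
finger_force: 3.8
```

```bash
cat > chk.py <<'E'
from lipfit import *
import sys
o,w=wrist(); s=vision.get_image("scene"); print(o["position"],o["force"],o["time_s"])
P=np.array(o["position"]); print("hx",P[0]*.9746+P[1]*.224)
i,y,u=axes(.226); L0=np.array([530.2,17.1,163.5])
for d in (106,110,114,118,122): print(d,(proj(s,L0+d*u-6*u+165*y)[0]+[1.7,1]).round(1))
c=s["image"][205:250,190:260]; cv2.imwrite(f"pics/{sys.argv[1]}.png",cv2.resize(c,(700,450),interpolation=cv2.INTER_NEAREST))
E
python3 chk.py z4
```

```text
[578.86469639  33.12116885 237.82765538] [-7.19836275 -1.77513565  3.68265287] 8.1
hx 571.5806749273121
106 [244.  223.9]
110 [241.6 221.7]
114 [239.1 219.5]
118 [236.6 217.3]
122 [234.1 215.1]
```

View pics/z4.png

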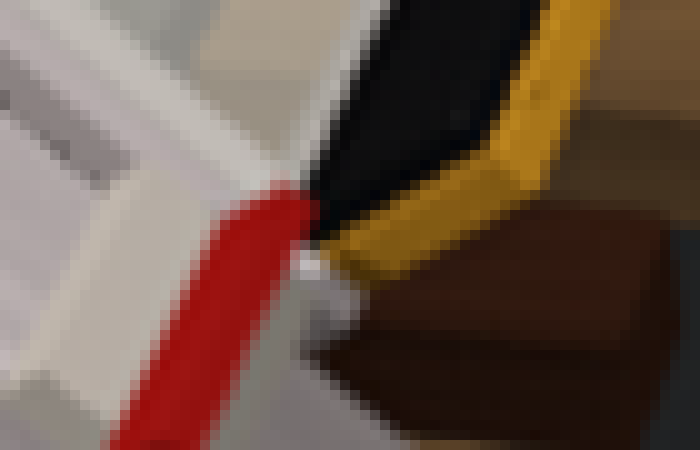

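The lip corner is at scene (239,220), so the sash is at about 113.5 mm against a target of about 120. The red strip's extension meets the rear of the lip's upper face, so a little more is needed: 6.5 mm.

Emit:
drive_tool:
  series:
    - [0,[-0.2,0,-0.25],0]
    - [0,[-0.42,0,-0.5],0]
    - [0,[-0.42,0,-0.5],0]
    - [0,[-0.42,0,-0.5],0]
    - [0,[-0.42,0,-0.5],0]

```text
time_s: 8.7
position: [582.7, 34.0, 242.6]
orientation: [-0.112, 0.994, 0.0, -0.002]
force: [-7.6, -0.8, 2.7]
gripper_width: 0.005
finger_force: 3.8
```

Emit:
drive_tool:
  series:
    - [0,[0.5,0,0],0]
    - [0,[1,0,0],0]
    - [0,[2.5,0,0],0]
    - [0,[5,0,0],0]
    - [0,[8,0,0],0]
    - [0,[11,0,-1],0]
    - [0,[14,3,-3],0]
    - [0,[16,7,-5],0]
    - [0,[17,11,-5],0]
    - [0,[18,15,-5],0]
    - [0,[18,19,-5],0]
    - [0,[18,23,-5],0]
    - [0,[18,25,-5],0]
    - [0,[18,25,-5],0]

```text
time_s: 10.1
position: [352.9, 239.7, 292.8]
orientation: [-0.115, 0.993, 0.001, 0.001]
force: [-0.1, -1.0, 0.8]
gripper_width: -0.003
finger_force: 0.0
```

```bash
python3 chk.py z5
python3 - <<'E'
from lipfit import *
s=vision.get_image("scene"); t=vision.get_image("top")
a=cv2.resize(s["image"][60:300,180:400],None,fx=1.8,fy=2); b=cv2.resize(t["image"][100:300,140:420],(400,286))
b=np.vstack([b,np.zeros((a.shape[0]-286,400,3),np.uint8)]); z=cv2.resize(cv2.imread("pics/z5.png"),(290,186)); b[290:476,:290]=z
cv2.imwrite("pics/f5.png",np.hstack([a,b]))
for n,p in(("s",s),("t",t)):
    for l in("lip_top","glue","jar","sandblock"): print(n,l,[(np.round(np.array(q["point"])*[640,400],1),round(q["score"],2)) for q in nets.place_of(l,p)[:1]])
E
```

```text
[352.87547839 239.66136364 292.79969259] [-0.13774847 -1.00845669  0.8377847 ] 10.1
hx 397.59658669191117
106 [244.  223.9]
110 [241.6 221.7]
114 [239.1 219.5]
118 [236.6 217.3]
122 [234.1 215.1]
s lip_top [(array([263. , 136.4]), 0.83)]
s glue [(array([366.8, 347.5]), 0.95)]
s jar [(array([362.9, 210. ]), 0.82)]
s sandblock [(array([389.2, 267.8]), 0.73)]
t lip_top [(array([283.3, 166.3]), 0.58)]
t glue [(array([242.1, 278.6]), 0.71)]
t jar [(array([373.7, 234.8]), 0.66)]
t sandblock [(array([317.7, 270.8]), 0.59)]
```

View pics/z5.png

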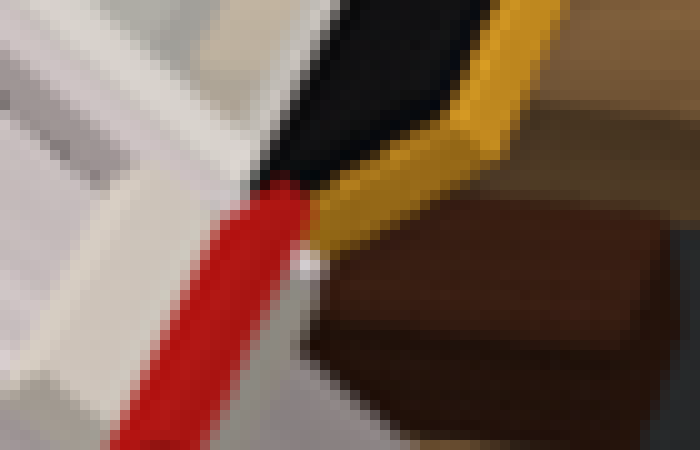

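View pics/f5.png

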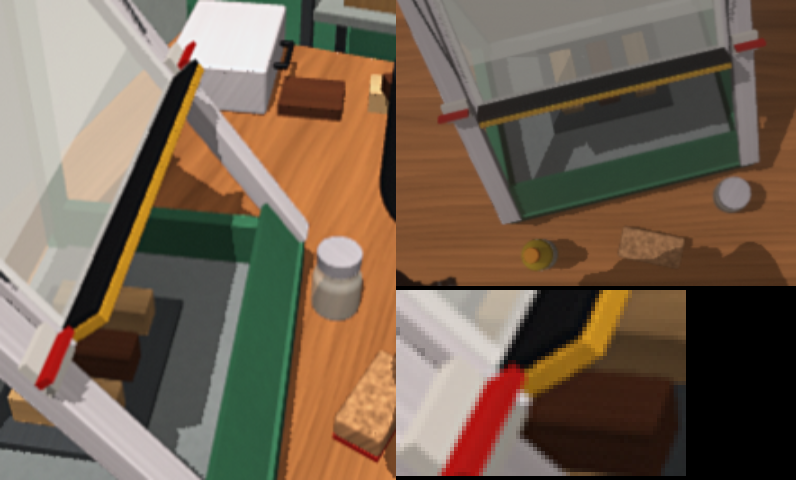

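The lip corner sits at scene (235,216.5), which puts the sash at about 120 mm. Lines through the red marks run along the lip's upper face at both ends in both views. The window is untouched and the loose items are in place, so I hand in.

```bash
python3 -c "
from bench import robot; print(robot.close_job())"
```

```text
the job is handed in; nothing more can be done
None
```

I pushed the window up until the lip's upper face was level with the red marks, by camera measurement to about 2–3 mm (8 mm is allowed). The arm was then moved clear and the job handed in; the hand-in returned no verdict.

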